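# Change over the lidded ingredient boxes

### The job

Change the prep station over from the wide lidded box, which stands open, to the narrow one, which is shut. First push the wide box's lid over from behind so that it drops shut, then flip the narrow box's lid up by its front tab and push it back past upright, so that it stays fully open by its own weight. Only push with the fingers: leave both boxes standing where they are and do not disturb the other things on the table.

Things in the scene. Friction and masses are not known exactly. Their poses are not given: they have to be found in the camera images.
- wide_box: Loose steel box, 1.6 kg, 130 (x) x 160 (y) x 85 mm high, walls 4 mm, with a black lid; it starts open, with two sauce cups inside. Origin: centre of its underside; its front (tab side) faces its own -x, which points to the robot's right (about -y, turned up to 0.3 rad); the lid's hinge lies along the far (+x) upper rim, z up.
- narrow_box: Loose steel box, 1.6 kg, 110 (x) x 110 (y) x 70 mm high, walls 4 mm, with a black lid of the same make; it starts shut, with one cup inside. Origin: centre of its underside; its front (tab side) faces its own -x, which points to the robot's right (about -y, turned up to 0.3 rad); the hinge lies along the far (+x) upper rim, z up.
- wide_lid (a joint): Angle of the wide box's lid in rad: 0 = shut flat on the rim, grows as the tab end swings up and back; pi/2 = standing upright, the over-centre point; 1.95 = resting against its stop, leaning back. A loose, lightly damped hinge: left alone, the lid falls shut below about pi/2 and falls open to the stop above it. 
- narrow_lid (a joint): Angle of the narrow box's lid in rad: 0 = shut flat on the rim, grows as the tab end swings up and back; pi/2 = standing upright, the over-centre point; 1.95 = resting against its stop, leaning back. A loose, lightly damped hinge: left alone, the lid falls shut below about pi/2 and falls open to the stop above it. 
- wide_hinge (a point): Middle of the wide lid's hinge line, 85 mm above the table, at the far rim of the box (65 mm from its centre); the lid turns about the box's y axis here.
- wide_tab (a point): Middle of the end of the wide lid's tab, on its underside, 160 mm from the hinge. The lid is a 6 mm plate, 0.11 to 0.18 kg, 133 x 166 mm; the tab, 60 mm wide in the middle of its free edge, reaches 30 mm past the box's front wall when shut.
- narrow_hinge (a point): Middle of the narrow lid's hinge line, 70 mm above the table, at the far rim of the box (55 mm from its centre); the lid turns about the box's y axis here.
- narrow_tab (a point): Middle of the end of the narrow lid's tab, on its underside, 140 mm from the hinge. The lid is a 6 mm plate, 0.11 to 0.18 kg, 113 x 116 mm; the tab, 60 mm wide in the middle of its free edge, when shut stands out 30 mm past the box's front wall with only air under it (its underside 70 mm above the table).
- salt_shaker: Bystander: salt shaker, 44 mm diameter, 90 mm high, behind the boxes, right of the bottle. Origin: centre of its underside.
- deli_cup: Bystander: clear lidded deli cup, 86 x 78 x 59 mm, off to the left side. Origin: centre of its underside.
- bottle: Bystander: squeeze bottle, 50 mm diameter, 196 mm high, behind and between the boxes. Origin: centre of its underside.
- ticket_block: Bystander: aluminium ticket holder, 32 x 92 x 30 mm, low, at the back on the left. Origin: centre of its underside.
Things that resemble listed ones, but are neither listed nor needed, are in the scene too. What is shaped like the wide_box but green is not meant. Leave any purple look-alike of the narrow_box alone.

How it is judged:
On the way:
1. the wide box's lid is shut while the narrow one is still shut (value of joint wide_lid below 0.08 rad and value of joint narrow_lid below 0.15 rad), for 0.2 s.
At the end, for the whole second after the job is handed in: The wide lid is shut (below 0.08 rad), the narrow lid rests open at its stop by itself (above 1.8 rad, still), both boxes stand level (within 0.1 rad) within 40 mm of where they began, all bystanders within 40 mm of theirs, and all are at rest (value of joint wide_lid below 0.08 rad and value of joint narrow_lid above 1.8 rad and velocity of joint narrow_lid below 0.1 rad/s and angle between each of wide_box, narrow_box's own z axis and vertical below 0.1 rad and distance of each of wide_box, narrow_box, salt_shaker, deli_cup, bottle, ticket_block from where it was at the start of the episode below 0.04 m and linear speed of each of wide_box, narrow_box, salt_shaker, deli_cup, bottle, ticket_block below 0.02 m/s); the robot touches nothing.
It fails at once if a box is shoved more than 40 mm, lifted or tipped (distance of any of wide_box, narrow_box from where it was at the start of the episode above 0.04 m or angle between any of wide_box, narrow_box's own z axis and vertical above 0.25 rad).
It fails at once if a bystander is shoved more than 40 mm, lifted or tipped (distance of any of salt_shaker, deli_cup, bottle, ticket_block from where it was at the start of the episode above 0.04 m or angle between any of salt_shaker, deli_cup, bottle, ticket_block's own z axis and vertical above 0.25 rad).
It also fails if it takes over 58 s, if anything falls off the work surface, if the arm or the gripper's body presses on something with over 40 N, if the wrist force passes 120 N, or if a joint passes its speed limit or range.

### The arm

A 6-joint arm with a two-finger parallel gripper is mounted at the origin on a cart in front of the work surface, level with it; the furniture and walls round the work are solid. World frame = base frame: x ahead of the robot, y to its left, z up, the work surface at z = 0. Lengths are in m, angles in rad, forces in N, time in s.
With the tool pointing down it reaches from about 0.2 to 0.875 m from the base axis. Payload 3.4 kg.
Tool frame: the origin (TCP) lies between the finger pads; the fingertips stand 25 mm ahead of it and the grasp point (between the pads) lies 6 mm ahead of it (r.nose_length is the z of the fingertips in the tool frame, in m); z points along the fingers, y is the line along which they close (so a half turn about z gives the same grasp; the last joint's range is limited). The gripper opens to 94 mm and grips with 3 to 60 N. Pads are 16 mm wide; open, the fingers measure 119 mm over their backs; the gripper's body (75 mm by 177 mm) begins 78 mm behind the grasp point.
Start: joints at [1.039, 0.276, 1.505, -0, 1.361, -0.121], TCP at [0.23, 0.527, 0.23] pointing down, gripper open.
Joint ranges: [-2.89, 2.89], [-0.75, 2.08], [0.22, 2.7], [-1.18, 4.32], [0.11, 2.71], [-2.7, 2.7]. Speed limits (rad/s): [2.57, 2.57, 3.14, 3.14, 3.14, 3.14].

### API

Orientations are given as a unit quaternion [w, x, y, z].
In Python, from plant import r, gripper_to, inverse_kinematics, vision, models, telemetry gives the robot as it stands. Calls block until the motion is done:
- r.move_to(position, orientation): joint-space move of the TCP to a pose.
- r.move_l(position, rot=None, vel=0.15, guard=None): straight line of the TCP; rot=None keeps the orientation; vel is the mean speed in m/s. With guard (N) it stops when the force on the tool has changed by that much, and returns True; else False.
- r.movej(angles): joint-space move.
- gripper_to(opening, f_grip=None): finger opening in m; f_grip is the grip in N (None keeps the last); returns when the fingers have stopped.
- r.hold(seconds).
- inverse_kinematics(position, orientation): joint angles nearest the present ones, or None.
- vision.snapshot(name): name is "scene" or "top" or "wrist"; returns the picture (420x560x3 uint8, red, green, blue); there is no depth.
- vision.get_calibration(name): a dict with "fx", "fy", "cx", "cy" (pixels), "position" and "orientation" of the camera in the world. Camera axes: x right, y down, z forward; pixel columns grow to the right and rows downward; lengths in m; the calibration is good to about 2 mm. A picture is of the moment at which its call begins: read the wrist's pose just before it. get_calibration takes no time and is no camera call; for the wrist camera it gives the pose at the moment of the call.
A pose or a line that the arm cannot do raises r.PlanningError and nothing moves.
- r.sign_off(): hands the job in; it is judged then, once.
Trained networks look in the newest picture that a camera, given by its name, has taken for a name from the list of things; names that differ only in an ending like _2 or _b are one class to them, and where a whole thing is asked for, a point or a joint stands for the part that bears it (a point fixed in the world has none). Each returns a list of dicts, best first, with "score" (0 to 1); they miss things now and then, are a little off and sometimes report something else, mostly with a low value. They report only what shows in the picture. A call takes as long as a camera call. They do not tell look-alikes from the thing itself.
- models.boxes_of(thing, camera): "at" ([x, y, z] in m, in world coordinates, good to about 4 mm: the middle of the surface that is visible of it).
- models.regions_of(thing, camera): "pixels" (420x560 bool, what is visible of it).
- models.mark_of(thing, camera): "at" ([x, y, z] in m, in world coordinates, good to about 4 mm: a listed point, or the origin of a listed thing).
Readings, each from a call of its own:
- telemetry.current_t(): time.
- telemetry.current_joints(): joint angles.
- telemetry.current_dq(): joint speeds.
- telemetry.current_joint_efforts(): joint torques, N m.
- telemetry.current_ee_pos(): TCP position.
- telemetry.current_tool_rot(): TCP orientation.
- telemetry.current_wrist_force(): force on the tool from outside, world axes, zero at the start.
- telemetry.current_torque(): the same for the moment, N m.
- telemetry.current_opening(): finger opening in m.
- telemetry.current_finger_force(): force on a finger pad.
Only numpy, scipy, OpenCV 4.12 (cv2) and the standard library are available. Lean on these libraries where they do the work, as an engineer would, in place of code of your own. Each camera call takes 0.05 s, during which the arm holds its last target. There are 200 camera calls.

## Working session

There is one attempt and no reset: what is moved stays moved. The work goes in short steps, each a Python script; the robot and the scene stay as the last script left them, time stands still between calls to the robot, and variables do not carry over. Pictures are saved under pics/ and viewed, at most 10 in all, crops included, and the job is handed in when it is done.

```bash
mkdir -p pics; ls; python3 - <<'E'
from plant import r, vision, models, telemetry
import cv2, numpy as np
a=vision.snapshot("scene"); b=vision.snapshot("top")
cv2.imwrite("pics/a1.png",cv2.resize(a,(800,600))[:,:,::-1])
cv2.imwrite("pics/a2.png",cv2.resize(b,(800,600))[:,:,::-1])
for c in("scene","top"):
  k=vision.get_calibration(c);print(c,{q:np.round(v,3) for q,v in k.items()})
  P=np.array(k["position"])
  from scipy.spatial.transform import Rotation as R
  q=k["orientation"];M=R.from_quat([q[1],q[2],q[3],q[0]]).as_matrix()
  for t in("wide_box","narrow_box","wide_hinge","wide_tab","narrow_hinge","narrow_tab","bottle","salt_shaker","deli_cup","ticket_block"):
    for d in models.mark_of(t,c):
      p=M.T@(np.array(d["at"])-P);print(t,np.round(d["at"],3),round(d["score"],2),"px",int(k["fx"]*p[0]/p[2]+k["cx"]),int(k["fy"]*p[1]/p[2]+k["cy"]))
print(telemetry.current_t())
E
```

```text
pics
scene {'fx': np.float64(455.051), 'fy': np.float64(455.051), 'cx': np.float64(288.161), 'cy': np.float64(205.726), 'position': array([ 0.085, -0.759,  1.223]), 'orientation': array([-0.35 ,  0.906, -0.222,  0.091])}
wide_box [ 0.483  0.214 -0.006] 0.79 px 256 221
wide_box [0.504 0.65  0.001] 0.79 px 215 146
narrow_box [0.42  0.003 0.   ] 0.82 px 266 270
narrow_box [ 0.501 -0.217 -0.001] 0.8 px 322 315
wide_hinge [0.5   0.711 0.087] 0.66 px 207 121
wide_hinge [0.461 0.274 0.086] 0.62 px 242 194
wide_tab [0.521 0.551 0.086] 0.74 px 227 142
wide_tab [ 0.503 -0.219 -0.001] 0.43 px 323 315
wide_tab [ 0.683  0.293 -0.005] 0.21 px 295 188
wide_tab [ 0.485 -0.298  0.073] 0.17 px 334 328
narrow_hinge [ 0.46  -0.037  0.068] 0.97 px 282 263
narrow_hinge [ 0.513 -0.163  0.071] 0.81 px 318 286
narrow_tab [ 0.488 -0.301  0.073] 0.98 px 335 328
narrow_tab [0.358 0.059 0.07 ] 0.94 px 239 252
bottle [ 0.746 -0.031 -0.003] 0.7 px 356 242
salt_shaker [ 0.733 -0.16  -0.007] 0.81 px 375 272
ticket_block [ 0.683  0.296 -0.003] 0.57 px 294 187
top {'fx': np.float64(427.957), 'fy': np.float64(427.957),
[... 414 characters left out ...]
.002] 0.67 px 256 248
wide_hinge [0.494 0.714 0.086] 0.6 px 98 237
wide_hinge [0.461 0.275 0.087] 0.56 px 236 251
wide_tab [0.514 0.556 0.083] 0.66 px 149 232
wide_tab [0.449 0.334 0.233] 0.62 px 211 251
wide_tab [ 0.501 -0.222  0.001] 0.2 px 383 246
narrow_hinge [ 0.514 -0.165  0.069] 0.94 px 371 239
narrow_hinge [ 0.459 -0.035  0.069] 0.61 px 332 255
narrow_tab [0.357 0.061 0.073] 0.83 px 302 286
narrow_tab [ 0.489 -0.301  0.068] 0.79 px 413 248
bottle [ 0.747 -0.03  -0.002] 0.57 px 328 174
salt_shaker [ 0.733 -0.161  0.001] 0.65 px 365 179
salt_shaker [ 0.511 -0.165  0.067] 0.59 px 371 240
deli_cup [ 0.684  0.301 -0.001] 0.67 px 233 189
ticket_block [0.685 0.297 0.001] 0.72 px 234 188
1.1
```

View pics/a1.png

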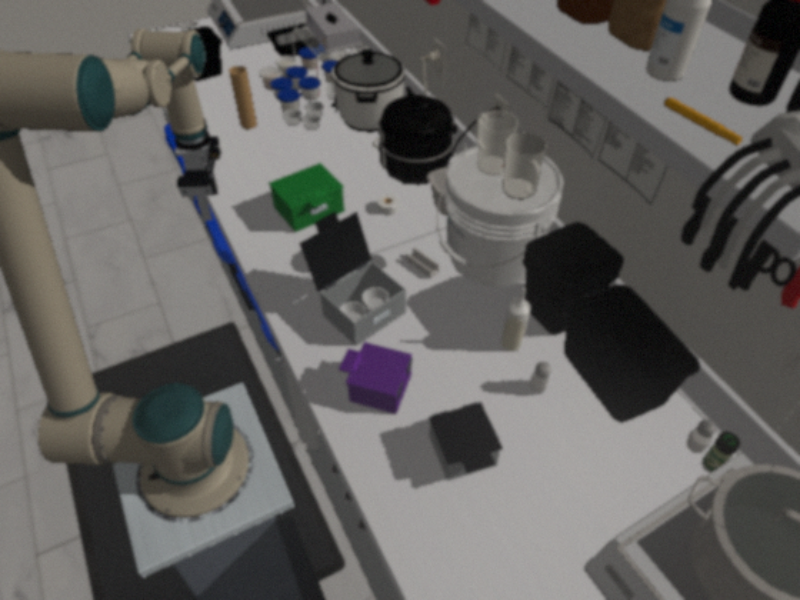

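View pics/a2.png

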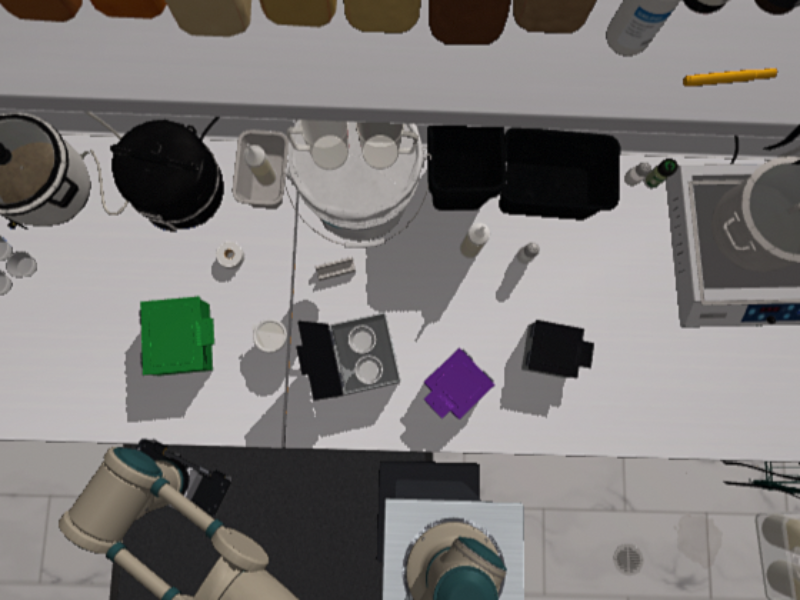

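Both pictures (800x600) show the same four boxes:
- **Wide candidates:** the open steel box with a black lid at top (350,357) and the green one at (175,335). The steel one is meant, since green is excluded.
- **Narrow candidates:** the black-lidded one at (556,350) and the purple one at (460,383). The black one is meant, since purple is excluded.

The deli cup stands behind the wide lid at (270,335). I'll confirm with a crop and check that the arm can reach.

```bash
cat > h.py <<'E'
import numpy as np
from scipy.spatial.transform import Rotation as R
from plant import r, gripper_to, inverse_kinematics, vision, models, telemetry
L=r.nose_length
def quat(z,y):
    z=np.array(z)/np.linalg.norm(z); y=np.array(y)/np.linalg.norm(y)
    q=R.from_matrix(np.c_[np.cross(y,z),y,z]).as_quat(); return [q[3],q[0],q[1],q[2]]
Z=np.array([0,0,1.])
# wide: hinge, front direction
WH=np.array([.461,.2745,.085]); WF=np.array([.30,-.954,0])
# narrow
NH=np.array([.5135,-.164,.07]); NF=np.array([-.025,-.137,0]); NF/=np.linalg.norm(NF)
side=np.cross(Z,NF)
def npose(th,phi,s=1,back=0,drop=0):
    """TCP pose with finger corner under the narrow lid at lid angle th; phi = tool dip below horizontal."""
    d=-NF*np.cos(phi)-Z*np.sin(phi); n=-NF*np.sin(phi)+Z*np.cos(phi)
    u=NF*np.cos(th)+Z*np.sin(th)
    C=NH+.14*u+.02*d if th<phi else NH+.12*u
    return C-.008*n-d*(L+back)-Z*drop, quat(d,s*side)
E
python3 - <<'E'
from h import *
import cv2
b=cv2.imread("pics/a2.png"); cv2.imwrite("pics/crop.png",cv2.resize(b[290:430,120:620],(800,224),interpolation=cv2.INTER_CUBIC))
for y in (WF,-WF,np.cross(Z,WF),-np.cross(Z,WF)):
    print([np.round(j,2) if (j:=inverse_kinematics(WH+WF*k+Z*dz,quat(-Z,y))) is not None else None for k,dz in((-.12,.13),(.06,.13))])
for phi in (25,30,35,40,50):
  for s in(1,-1):
    js=[inverse_kinematics(*npose(t,np.radians(phi),s)) for t in np.radians([0,30,60,105])]
    print(phi,s,[None if j is None else np.round(j,2).tolist() for j in js])
E
```

```text
[array([ 0.62,  0.29,  1.53, -0.  ,  1.33,  1.89]), array([ 0.29,  0.21,  1.63, -0.  ,  1.3 ,  1.56])]
[array([ 0.62,  0.29,  1.53, -0.  ,  1.33, -1.26]), array([ 0.29,  0.21,  1.63, -0.  ,  1.3 , -1.58])]
[array([ 0.62,  0.29,  1.53, -0.  ,  1.33,  0.32]), array([ 0.29,  0.21,  1.63, -0.  ,  1.3 , -0.01])]
[None, None]
25 1 [[-1.07, 0.88, 1.41, 0.63, 1.83, -1.05], [-1.05, 0.78, 1.41, 0.66, 1.89, -0.99], [-1.01, 0.7, 1.47, 0.7, 1.89, -0.95], [-0.92, 0.62, 1.61, 0.76, 1.8, -0.93]]
25 -1 [[-1.07, 0.88, 1.41, 0.63, 1.83, 2.09], [-1.05, 0.78, 1.41, 0.66, 1.89, 2.15], [-1.01, 0.7, 1.47, 0.7, 1.89, 2.2], [-0.92, 0.62, 1.61, 0.76, 1.8, 2.21]]
30 1 [[-1.06, 0.83, 1.43, 0.6, 1.77, -1.04], [-1.04, 0.74, 1.43, 0.63, 1.84, -0.97], [-1.0, 0.66, 1.47, 0.66, 1.85, -0.92], [-0.9, 0.57, 1.61, 0.72, 1.75, -0.9]]
30 -1 [[-1.06, 0.83, 1.43, 0.6, 1.77, 2.1], [-1.04, 0.74, 1.43, 0.63, 1.84, 2.17], [-1.0, 0.66, 1.47, 0.66, 1.85, 2.22], [-0.9, 0.57, 1.61, 0.72, 1.75, 2.24]]
35 1 [[-1.04, 0.79, 1.45, 0.57, 1.71, -1.03], [-1.03, 0.69, 1.44, 0.59, 1.79, -0.96], [-0.98, 0.61, 1.48, 0.62, 1.8, -0.9], [-0.88, 0.53, 1.61, 0.68, 1.71, -0.86]]
35 -1 [[-1.04, 0.79, 1.45, 0.57, 1.71, 2.12], [-1.03, 0.69, 1.44, 0.59, 1.79, 2.18], [-0.98, 0.61, 1.48, 0.62, 1.8, 2.24], [-0.88, 0.53, 1.61, 0.68, 1.71, 2.28]]
40 1 [[-1.03, 0.74, 1.47, 0.54, 1.65, -1.01], [-1.01, 0.65, 1.45, 0.55, 1.73, -0.94], [-0.96, 0.57, 1.48, 0.59, 1.75, -0.88], [-0.86, 0.49, 1.6, 0.64, 1.67, -0.83]]
40 -1 [[-1.03, 0.74, 1.47, 0.54, 1.65, 2.13], [-1.01, 0.65, 1.45, 0.55, 1.73, 2.2], [-0.96, 0.57, 1.48, 0.59, 1.75, 2.26], [-0.86, 0.49, 1.6, 0.64, 1.67, 2.32]]
50 1 [[-0.98, 0.66, 1.51, 0.46, 1.52, -0.96], [-0.96, 0.57, 1.48, 0.47, 1.62, -0.89], [-0.91, 0.49, 1.5, 0.5, 1.65, -0.82], [-0.8, 0.41, 1.6, 0.55, 1.58, -0.74]]
50 -1 [[-0.98, 0.66, 1.51, 0.46, 1.52, 2.18], [-0.96, 0.57, 1.48, 0.47, 1.62, 2.25], [-0.91, 0.49, 1.5, 0.5, 1.65, 2.32], [-0.8, 0.41, 1.6, 0.55, 1.58, 2.4]]
```

View pics/crop.png

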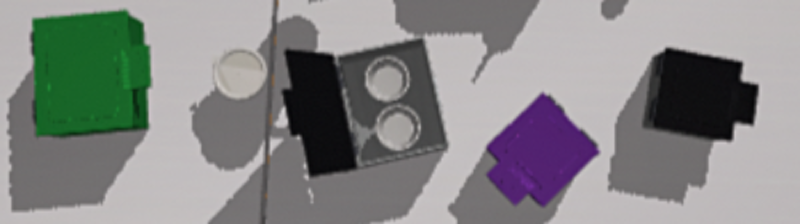

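The crop confirms it: the open steel box with the black lid (crop 365,105) is wide_box, and the shut black-lidded one (crop 700,95) is narrow_box. The green (90,75) and purple (545,150) boxes stay untouched. Next I push the wide lid over from behind.

```bash
python3 - <<'E'
from h import *
import cv2
gripper_to(0.0)
q=quat(-Z,np.cross(Z,WF)); z=Z*.13
r.move_to(WH-WF*.12+z+Z*.06,q)
r.move_l(WH-WF*.12+z)
print("guard",r.move_l(WH+WF*.04+z,vel=.08,guard=15),telemetry.current_wrist_force())
r.move_l(WH+WF*.04+Z*.26,vel=.2); r.hold(.5)
a=vision.snapshot("scene")
print([ (np.round(d["at"],3),round(d["score"],2)) for t in("wide_box","wide_tab") for d in models.mark_of(t,"scene")])
cv2.imwrite("pics/b1.png",cv2.resize(a[100:300,150:416],(800,600))[:,:,::-1]); print(telemetry.current_t())
E
```

```text
guard False [-0.52516698  0.00073446 -0.32010856]
[(array([ 0.502,  0.648, -0.001]), 0.59), (array([0.507, 0.124, 0.088]), 0.95), (array([0.518, 0.558, 0.085]), 0.66)]
7.625
```

View pics/b1.png

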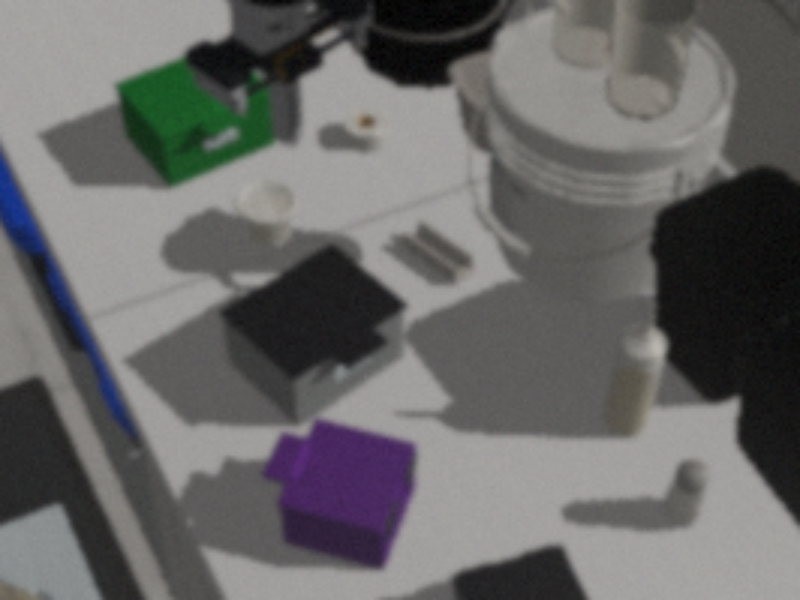

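The wide lid is shut flat: black top at (315,315), tab at (375,345), and its mark at z 0.088. The cup and the other things are where they were. Now the narrow lid.

```bash
python3 - <<'E'
from h import *
import cv2
phi=np.radians(30)
p,q=npose(0,phi,1,.07,.01)
r.move_to(p+Z*.2,q); r.move_l(p,vel=.2)
g=r.move_l(npose(0,phi,1,0,.01)[0],vel=.08,guard=8); print("in",g,telemetry.current_wrist_force())
if not g:
  for t in np.radians([10,20,30,42,55,68,80,90,98,104]):
    if r.move_l(npose(t,phi)[0],vel=.1,guard=15): print("guard at",np.degrees(t),telemetry.current_wrist_force()); break
  print(telemetry.current_wrist_force())
  r.move_l(telemetry.current_ee_pos()+NF*.12+Z*.05,vel=.15); r.hold(.5)
a=vision.snapshot("scene")
print([ (t,np.round(d["at"],3),round(d["score"],2)) for t in("narrow_box","narrow_tab","wide_tab") for d in models.mark_of(t,"scene")])
cv2.imwrite("pics/c1.png",cv2.resize(a[130:370,200:520],(800,600))[:,:,::-1]); print(telemetry.current_t())
E
```

```text
in False [ 0.59833973 -0.36874912 -0.31308764]
[ 0.50968254 -0.12753007  0.43673568]
[('narrow_box', array([0.419, 0.002, 0.003]), 0.71), ('narrow_tab', array([ 0.518, -0.112,  0.199]), 0.78), ('wide_tab', array([0.518, 0.555, 0.086]), 0.6)]
17.55
```

View pics/c1.png

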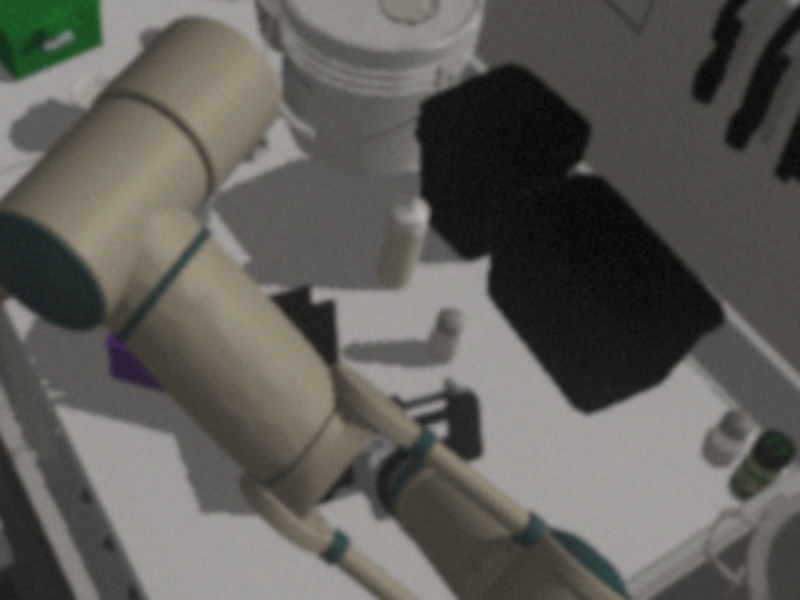

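The arm hides most of the narrow box, but its lid stands up at (305,320). The tab mark, 52 mm behind the hinge at z 0.199, fits the stop. I'll lift the arm clear and check from the top.

```bash
python3 - <<'E'
from h import *
import cv2
r.move_l(telemetry.current_ee_pos()+NF*.03+Z*.15,vel=.2); r.hold(1)
a=vision.snapshot("top")
for t in("wide_box","narrow_box","wide_tab","narrow_tab","narrow_hinge","bottle","salt_shaker","ticket_block"):
  print(t,[(np.round(d["at"],3),round(d["score"],2)) for d in models.mark_of(t,"top")])
cv2.imwrite("pics/d1.png",cv2.resize(a[60:360,80:480],(800,600))[:,:,::-1]); print(telemetry.current_t(),telemetry.current_wrist_force())
E
```

```text
wide_box [(array([0.48 , 0.212, 0.   ]), 0.96), (array([0.503, 0.65 , 0.001]), 0.89)]
narrow_box [(array([0.42 , 0.002, 0.001]), 0.92), (array([ 0.499, -0.219,  0.002]), 0.87), (array([ 0.746, -0.032, -0.001]), 0.47), (array([ 0.732, -0.161, -0.   ]), 0.32)]
wide_tab [(array([0.503, 0.121, 0.084]), 0.87), (array([0.516, 0.554, 0.086]), 0.85), (array([ 0.732, -0.163,  0.001]), 0.62)]
narrow_tab [(array([ 0.517, -0.113,  0.199]), 0.89), (array([0.361, 0.061, 0.071]), 0.77), (array([ 0.502, -0.22 ,  0.001]), 0.28)]
narrow_hinge [(array([ 0.458, -0.036,  0.068]), 0.94), (array([ 0.513, -0.167,  0.069]), 0.6)]
bottle [(array([ 0.752, -0.031,  0.002]), 0.94), (array([ 0.685,  0.298, -0.002]), 0.37)]
salt_shaker [(array([ 0.733, -0.161,  0.002]), 0.57), (array([ 0.746, -0.03 , -0.   ]), 0.29)]
ticket_block [(array([ 0.686,  0.297, -0.001]), 0.71), (array([0.46 , 0.28 , 0.086]), 0.37), (array([ 0.512, -0.166,  0.072]), 0.21)]
19.9167 [-0.46228853 -0.38756141  0.28873503]
```

View pics/d1.png

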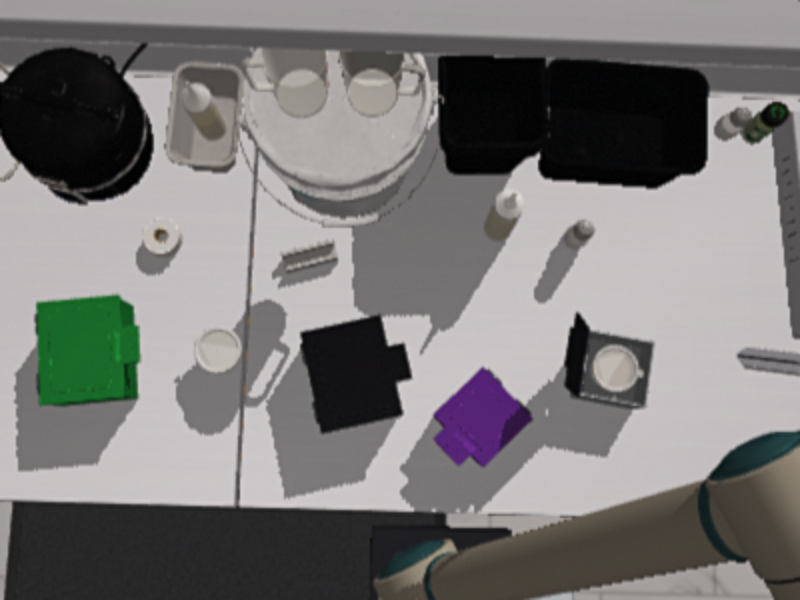

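The wide lid is shut (355,370). The narrow box is open with its lid leaning back at (577,357) and its cup visible at (615,368). The boxes and other things have not moved, and the arm is clear, so I'm handing in.

```bash
python3 -c "
from plant import r
print(r.sign_off())"
```

```text
the job is handed in; nothing more can be done
None
```

The job is handed in at about 20 s of the 58 s allowed: the wide box's lid is shut, the narrow box's lid rests open at its stop, and the last top view showed both boxes and the other things where they started.

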